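Empty used sample vials through the flap of a lab waste bin

ROBOT

A 7-joint arm with a two-finger parallel gripper is mounted at the origin on the work surface. World frame = base frame: x ahead of the robot, y to its left, z up, the work surface at z = 0. Lengths are in mm, angles in rad, forces in N, time in s.
With the tool pointing down it reaches from about 425 to 950 mm from the base axis. Payload 4.7 kg.
Tool frame: the origin (TCP) lies midway between the tips of the shut fingers; the grasp point (between the pads) lies 19 mm behind it; z points along the fingers, y is the line along which they close (so a half turn about z gives the same grasp; the last joint's range is limited). The gripper opens to 85 mm and grips with 20 to 120 N. Pads are 22 mm wide; open, the fingers measure 114 mm over their backs; the gripper's body (76 mm by 85 mm) begins 54 mm behind the grasp point. The pads swing forward as they close: fully open they stand 13 mm farther back than shut.
Start: joints at [-1.173, 0.469, -0.049, 1.532, 0.024, 1.141, -0.082], TCP at [279.386, 614.485, 231.335] pointing down, gripper open.
Joint ranges: [-2.59, 2.59], [-0.33, 1.99], [-1.39, 1.29], [0.1, 2.45], [-1.04, 4.18], [0.21, 1.99], [-2.66, 2.66]. Speed limits (rad/s): [2.57, 2.57, 3.14, 3.14, 3.14, 3.14, 3.14].

INTERFACE

Orientations are given as [roll, pitch, yaw] about the fixed x, y, z axes, in that order (R = Rz(yaw) Ry(pitch) Rx(roll)).
In Python, from bench import manip gives the robot as it stands.
- The arm moves only by the tool drive_tool, never from a script. Its argument "deltas" is a list of rows, each a list of 5 numbers: the opening, from 0 (shut) to 1 (fully open), then the shift along the tool's x, y, z in mm, then the turn about the tool's z in rad. A call has exactly 10 rows; each row shifts and turns the commanded pose from where the row before left it, along the tool's axes as they then stand; what a row does not reach is not made up. A row lasts 1/10 s, in which the tool goes at most 50 mm and 8.59 degrees, less where a joint would pass 70% of its speed; a pose out of reach is approached as far as the arm can. A call with a gripper value outside its range is refused whole. The fingers move at their own pace and stop on an object; the grip force is fixed at half the most. Time passes only in rows, so rows that do not move let the fingers close, or fill a call up. It gives the time, the measured TCP pose, the force, the opening and the grip force at its end, in the units of the state.
- manip.state(): the state, without advancing time (a new reading comes with each control period).
- manip.capture(name): name is "side" or "top"; returns (picture, depth): 384x512x3 uint8, blue, green, red; 384x512 float32, mm along the optical axis (not along the pixel's ray), 0 where there is no reading.
- manip.get_calibration(name): a dict with "K" (3x3 intrinsics, pixels), "R" (3x3) and "t" (3): a world point X has camera coordinates R X + t. Camera axes: x right, y down, z forward; pixel columns grow to the right and rows downward; lengths in mm; the calibration is good to about 2 mm. A picture is of the moment at which its call begins. get_calibration takes no time and is no camera call.
- manip.close_job(): hands the job in; it is judged then, once.
Trained networks look in the newest picture that a camera, given by its name, has taken for a name from the list of things; names that differ only in an ending like _2 or _b are one class to them, and where a whole thing is asked for, a point or a joint stands for the part that bears it (a point fixed in the world has none). Each returns a list of dicts, best first, with "conf" (0 to 1); they miss things now and then, are a little off and sometimes report something else, mostly with a low value. They report only what shows in the picture. A call takes as long as a camera call.
- manip.look_for(camera, name): "box" ([centre column, centre row, width, height] in pixels, round what is visible of it).
- manip.spot_point(camera, name): "location" ([row, column] in pixels: a listed point, or the origin of a listed thing).
The state is a dict: "time_s": time; "qpos": joint angles; "qd": joint speeds; "joint_efforts": joint torques, N m; "eef_pos": TCP position; "eef_rot": TCP orientation; "wrist_force": force on the tool from outside, world axes, zero at the start; "wrist_torque": the same for the moment, N m; "grip_width": finger opening in mm; "finger_force": force on a finger pad.
Only numpy, scipy, OpenCV 4.12 (cv2) and the standard library are available. Lean on these libraries where they do the work, as an engineer would, in place of code of your own. Each camera call takes 0.05 s, during which the arm holds its last target. There are 200 camera calls.

TASK

Pick up the hand pan that holds the two used vials, push the spring flap of the waste bin open with the pan's front lip, coming in over the bin's low side where the flap is hinged, and tip both vials through into the bin. Then take the pan out so that the flap springs shut, and set the empty pan upright on the bench.

Things in the scene. Friction and masses are not known exactly. Their poses are not given: they have to be found in the camera images.
- bin: Cream waste bin, fixed, 150 (x) by 120 (y) by 150 mm high, walls 5 mm; origin at the centre of its underside, z up. Its +x side is lower, 130 mm: the pan comes in over it, lip pointing to the bin's -x. The mouth, 110 mm wide in y, is shut by a steel flap inside the raised sides; a vial that rolls onto the shut flap stays there and falls in when the flap is pressed.
- bin_hinge (a point): Middle of the flap's hinge, 66 mm to +x of the bin's origin and 128 mm up; same axes as the bin, hinge along y. From here the shut flap, 106 mm wide and 128 mm long, slopes 10 degrees down towards -x and ends 10 mm short of the inner wall.
- flap (a joint): Flap angle in rad: 0 shut, grows as its free (-x) end swings down into the bin, like a ramp going on from the lip; stop at 1.1. The spring holds it shut even with both vials on it and shuts it again; pressing at mid-flap takes about 2 N at first, 4 N at 0.6. From about 0.35 on, the gap at the free end lets a vial through.
- pan_grip (a point): Grip of the aluminium hand pan with the vials in it (an equal spare pan is empty), 70 mm above the bench as it stands; lip towards -x, y across, z up. The grip is an upright plate 12 mm thick (y), 36 mm long (x, centred here), top 24 mm above this point. Pan 0.16 kg. The tray before it is 74 mm wide, walls up to 41 mm above the bench, open at the front.
- pan_lip (a point): Middle of the pan's front edge, the lip, 3 mm thick, 74 mm wide; 84 mm to -x and 57 mm below the grip point, same axes. The tray's floor rises 8 degrees to the lip, so vials stay at the back until the pan is tipped lip-down by more than that; at 40 degrees or more they roll out at once. A foot bar under the tray, 36 to 40 mm behind the lip, reaches to bench level.
- vial1_mid (a point): Centre of a closed amber glass vial with white cap, 14 mm diameter, 50 mm long along its y axis, 14 g, lying across the pan's tray.
- vial2_mid (a point): Centre of the second vial, the same as the first.

How it is judged:
By the outcome, as a careful person would: the job done as asked, in the order asked, and still so for the second after the job is handed in, with the robot touching nothing.
It also fails if it takes over 58 s, if anything falls off the work surface, if the arm or the gripper's body presses on something with over 40 N, if the wrist force passes 120 N, or if a joint passes its speed limit or range.

## Working session

There is one attempt and no reset: what is moved stays moved. The work goes in short steps, Python scripts to look and compute and a tool call to move; the robot and the scene stay as the last step left them, time stands still between calls to the robot, and variables do not carry over. Pictures are saved under pics/ and viewed, at most 10 in all, crops included, and the job is handed in when it is done.

Besides the shell and the picture viewer there is one more tool, called after "Emit:" as a command line: name --pt "numbers of a row" for each row, then --argument value for the rest. drive_tool: Moves the arm, as the interface text tells. Its arguments: {"type":"object","properties":{"deltas":{"type":"array","items":{"type":"array","items":{"type":"number"}}}},"required":["deltas"]}

```bash
mkdir -p pics; cat > h.py <<'E'
import numpy as np, cv2
from bench import manip
def world(cam,depth,rc,off=0,win=2):
    c=manip.get_calibration(cam);K,R,t=[np.array(c[k],float) for k in("K","R","t")]
    r,q=rc;ri,qi=int(round(r)),int(round(q))
    d=depth[max(ri-win,0):ri+win+1,max(qi-win,0):qi+win+1];d=d[d>0]
    if not len(d): return None
    z=np.median(d)+off
    return R.T@(np.linalg.inv(K)@[q,r,1]*z-t.ravel())
def ray(cam,rc,z):
    c=manip.get_calibration(cam);K,R,t=[np.array(c[k],float) for k in("K","R","t")]
    o=-R.T@t.ravel();d=R.T@np.linalg.inv(K)@[rc[1],rc[0],1]
    return o+d*(z-o[2])/d[2]
E
python3 - <<'E'
from h import *
np.set_printoptions(precision=1,suppress=True)
ims=[]
for c in("top","side"):
    im,d=manip.capture(c);ims.append(im);np.save(f"d_{c}.npy",d)
    k=manip.get_calibration(c);print(c,-np.array(k["R"]).T@np.array(k["t"]).ravel())
    for n in("bin","bin_hinge","pan_grip","pan_lip","vial1_mid","vial2_mid"):
        for o in manip.spot_point(c,n)[:4]:
            print(c,n,round(o["conf"],2),np.array(o["location"]),world(c,d,o["location"]))
    cv2.imwrite(f"pics/{c}0.png",im)
print(manip.state())
E
```

```text
top [477.4  19.3 895.5]
top bin 0.7 [193.9 261. ] [573.3 -16.2 115.5]
top bin_hinge 0.92 [157.2 264. ] [650.5 -19.9 128.6]
top pan_grip 0.73 [185.1 124.2] [586.3 283.6  87.7]
top pan_lip 0.82 [223.1 125.5] [506.1 302.7   0.4]
top vial1_mid 0.59 [200.7 131.6] [558.8 286.1  19.2]
top vial2_mid 0.67 [203.7 132.2] [551.6 283.7  21. ]
side [ 268.5 -908.5  671.7]
side bin 0.97 [236.5 258.4] [556.1 -80.   52.1]
side bin_hinge 0.7 [192.7 285.3] [652.2 -15.9 127.2]
side bin_hinge 0.2 [167.7 229.7] [583.6 284.2  72. ]
side pan_grip 0.79 [166.7 228.7] [580.7 285.5  75.4]
side pan_lip 0.93 [185.8 209.6] [516.1 292.8  13. ]
side vial1_mid 0.27 [237.1 261.5] [564.7 -79.1  47.7]
{'time_s': 0.7, 'qpos': array([-1.2,  0.5, -0. ,  1.5,  0. ,  1.1, -0.1]), 'qd': array([-0., -0.,  0., -0., -0., -0., -0.]), 'joint_efforts': array([  0. , -51. ,  -0. , -23.8,   0. ,   0. ,  -0. ]), 'eef_pos': array([279.4, 614.5, 231.4]), 'eef_rot': array([ 3.1, -0. ,  2.7]), 'wrist_force': array([-1.2,  0.7,  0. ]), 'wrist_torque': array([-0., -0.,  0.]), 'finger_force': 0.0, 'grip_width': 85.47719267202658}
```

View pics/top0.png

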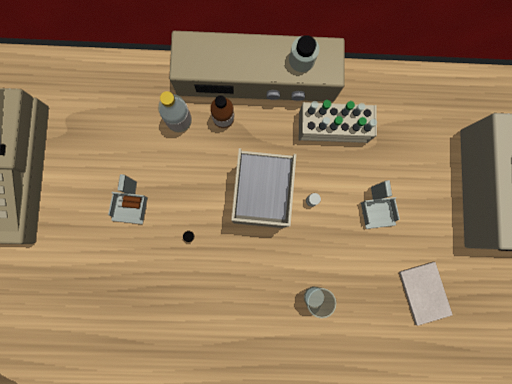

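View pics/side0.png

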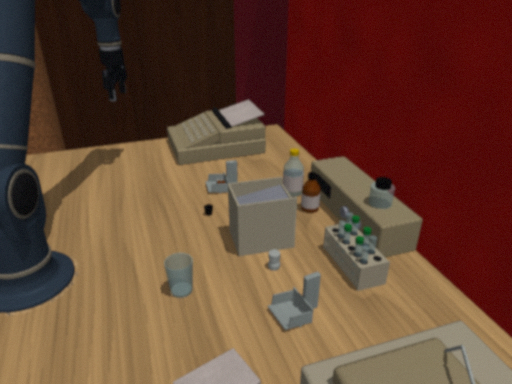

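```bash
python3 - <<'E'
from h import *
s=manip.state();print(s["eef_rot"].tolist(),s["qpos"].tolist())
d=np.load("d_top.npy")
c=manip.get_calibration("top");K,R,t=[np.array(c[k],float) for k in("K","R","t")]
r,q=np.mgrid[0:384,0:512];P=(np.stack([q,r,np.ones_like(r)],-1)@np.linalg.inv(K).T*d[...,None]-t.ravel())@R
P[d==0]=np.nan
# bin rims: points with z>140 ; grip top ~94
for nm,m in(("binhigh",(P[...,2]>143)&(P[...,2]<156)&(P[...,0]>450)&(abs(P[...,1])<200)),
            ("grip",(P[...,2]>85)&(P[...,2]<100)&(P[...,1]>200)&(P[...,1]<360)),
            ("pan",(P[...,2]>6)&(P[...,2]<50)&(P[...,1]>200)&(P[...,1]<370))):
    X=P[m];print(nm,len(X),X.min(0),X.max(0),np.median(X,0),cv2.minAreaRect(X[:,:2].astype(np.float32)))
E
```

```text
[3.1415157265855123, -5.897135464838499e-06, 2.714763989461115] [-1.1728974387154012, 0.46856490220318836, -0.048589332988994205, 1.5324960901329283, 0.024130683935898047, 1.141040451943745, -0.08234291981795888]
binhigh 970 [ 507.24849266 -131.37968266  143.28049804] [917.71650408 199.97133722 155.83215764] [643.96670188 -72.07792579 149.68171769] ((687.8327026367188, -32.5377197265625), (362.43927001953125, 356.83453369140625), 25.491647720336914)
grip 144 [574.92573966 200.29096893  85.01707254] [781.48749428 295.72869871  99.94674986] [598.73709231 285.36830304  93.46403694] ((674.8656005859375, 246.16458129882812), (31.46056365966797, 219.4552001953125), 65.96714782714844)
pan 1088 [506.87814475 200.4835864    6.1875132 ] [879.92443266 345.31875585  49.17864905] [546.08834444 291.09555237  16.72797937] ((694.6485595703125, 268.79388427734375), (375.8310852050781, 139.5843963623047), 2.0671021938323975)
```

The top view shows the loaded pan at about (128,203) with its plate at (127,186). The bin is at (263,190), the spare pan is at (380,207), and a black cap stands at (188,237). The side view agrees, with the loaded pan at (222,178) behind the bin at (262,215) and the spare in front at (295,300). The tool can't pitch, so I'll tip the pan by hooking its foot bar on the low rim and letting it pivot in the pads. First I need the exact pan and bin poses.

```bash
cat >> h.py <<'E'
def cloud(cam,d):
    c=manip.get_calibration(cam);K,R,t=[np.array(c[k],float) for k in("K","R","t")]
    r,q=np.mgrid[0:384,0:512];P=(np.stack([q,r,np.ones_like(r)],-1)@np.linalg.inv(K).T*d[...,None]-t.ravel())@R
    P[d==0]=np.nan
    return P
E
python3 - <<'E'
from h import *
np.set_printoptions(precision=1,suppress=True)
for cam in("top","side"):
  P=cloud(cam,np.load(f"d_{cam}.npy"))
  def roi(n,zr,xr,yr):
    m=(P[...,2]>zr[0])&(P[...,2]<zr[1])&(P[...,0]>xr[0])&(P[...,0]<xr[1])&(P[...,1]>yr[0])&(P[...,1]<yr[1])
    X=P[m]
    if len(X)<4: print(cam,n,len(X));return
    print(cam,n,len(X),X.min(0),X.max(0),"mean",X.mean(0),cv2.minAreaRect(X[:,:2].astype(np.float32)))
  roi("rim",(140,158),(470,690),(-110,70))
  roi("binall",(120,158),(470,690),(-110,70))
  roi("grip",(86,100),(520,640),(230,340))
  roi("gripside",(45,100),(520,640),(230,340))
  roi("pan",(6,60),(470,640),(220,350))
E
python3 - <<'E'
import cv2
im=cv2.imread("pics/top0.png")
a=cv2.resize(im[145:235,85:175],(450,450),interpolation=cv2.INTER_CUBIC);b=cv2.resize(im[140:230,215:305],(450,450)[:2],interpolation=cv2.INTER_CUBIC)
cv2.imwrite("pics/crop1.png",cv2.resize(cv2.hconcat([a,b]),(800,400)))
E
```

```text
top rim 545 [507.2 -85.3 140.3] [663.7  43.2 153.5] mean [565.7 -21.8 149.4] ((585.2867431640625, -20.64246368408203), (120.12301635742188, 149.41127014160156), 86.19256591796875)
top binall 2124 [507.2 -85.3 120. ] [663.7  43.2 153.5] mean [609.7 -24.5 131.8] ((585.8069458007812, -20.677078247070312), (120.12301635742188, 150.58865356445312), 86.19256591796875)
top grip 103 [574.9 282.   86.2] [610.3 295.7  97. ] mean [592.4 288.2  92.9] ((592.799072265625, 288.9166259765625), (12.399752616882324, 35.61817932128906), 85.32360076904297)
top gripside 207 [574.5 281.9  45.1] [610.3 295.7  97. ] mean [591.9 286.   79.2] ((592.6947021484375, 288.6651611328125), (12.595182418823242, 35.89463424682617), 84.12974548339844)
top pan 1099 [506.9 253.7   6.2] [609.9 332.3  59.7] mean [548.  293.4  20.2] ((559.6985473632812, 291.5556640625), (74.96107482910156, 101.51033782958984), 85.27800750732422)
side rim 503 [503.6 -87.6 140. ] [660.7  44.9 151.2] mean [572.4 -27.3 145.6] ((582.1724243164062, -21.159149169921875), (125.013916015625, 149.78680419921875), 86.0999984741211)
side binall 1563 [503.  -87.6 120. ] [661.2  44.9 151.2] mean [584.9 -24.3 134.2] ((582.6912231445312, -21.41558837890625), (125.75145721435547, 151.5003204345703), 85.97451782226562)
side grip 28 [572.8 280.4  87.3] [606.2 295.   93.9] mean [588.4 287.2  90.2] ((589.4934692382812, 287.8359375), (33.452613830566406, 14.539347648620605), 0.8206458687782288)
side gripside 158 [570.8 277.4  45.7] [606.2 295.   93.9] mean [588.2 284.8  70.4] ((588.5078735351562, 286.41510009765625), (15.684073448181152, 34.9810791015625), 84.30990600585938)
side pan 492 [503.7 247.2   6.2] [607.8 336.6  60. ] mean [552.7 290.1  25.3] ((556.4683837890625, 289.93133544921875), (85.03746795654297, 102.74583435058594), 84.6447525024414)
```

View pics/crop1.png

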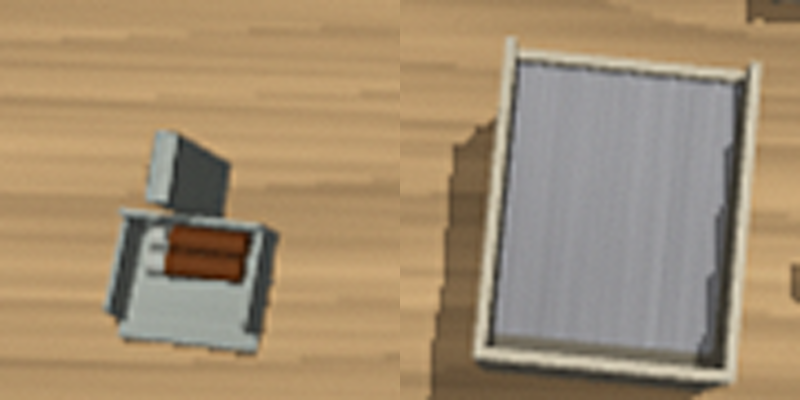

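The crop shows the plate at (160,170) and both vials at the back of the tray at (205,255). The bin's low side is at the top, (630,65), and both the bin and pan are turned about -4°. I'll move above the pan.

Emit:
drive_tool --pt "1 -42 -16.8 0 0" --pt "1 -42 -16.8 0 0" --pt "1 -42 -16.8 0 0" --pt "1 -42 -16.8 0 0" --pt "1 -42 -16.8 0 0" --pt "1 -42 -16.8 0 0" --pt "1 -42 -16.8 0 0" --pt "1 -42 -16.8 0 0" --pt "1 -42 -16.8 0 0" --pt "1 -42 -16.8 0 0"

```text
time_s: 1.7
eef_pos: [593.3, 286.3, 231.6]
eef_rot: [3.141, 0.0, 2.715]
wrist_force: [-0.5, 0.6, 0.1]
grip_width: 85.5
finger_force: 0.0
```

Emit:
drive_tool --pt "1 0 0 10 -0.0344" --pt "1 0 0 10 -0.0344" --pt "1 0 0 10 -0.0344" --pt "1 0 0 10 -0.0344" --pt "1 0 0 10 -0.0344" --pt "1 0 0 10 -0.0344" --pt "1 0 0 10 -0.0344" --pt "1 0 0 10 -0.0344" --pt "1 0 0 10 -0.0344" --pt "1 0 0 10 -0.0344"

```text
time_s: 2.7
eef_pos: [592.3, 287.8, 130.9]
eef_rot: [3.141, 0.0, 3.061]
wrist_force: [-0.2, -0.4, -1.0]
grip_width: 85.4
finger_force: 0.0
```

```bash
python3 - <<'E'
from h import *
im,d=manip.capture("side")
cv2.imwrite("pics/s1.png",cv2.resize(im[90:230,160:320],(800,700))[:600])
P=cloud("side",d);s=manip.state();print(s["eef_pos"],s["eef_rot"],s["qpos"])
E
```

```text
[591.22749588 287.15427895 128.98006815] [-3.14004595e+00 -2.54053577e-03  3.06151170e+00] [-0.50873157  0.53577581 -0.01062472  1.67613007  0.00656362  0.93269235
  0.96892407]
```

View pics/s1.png

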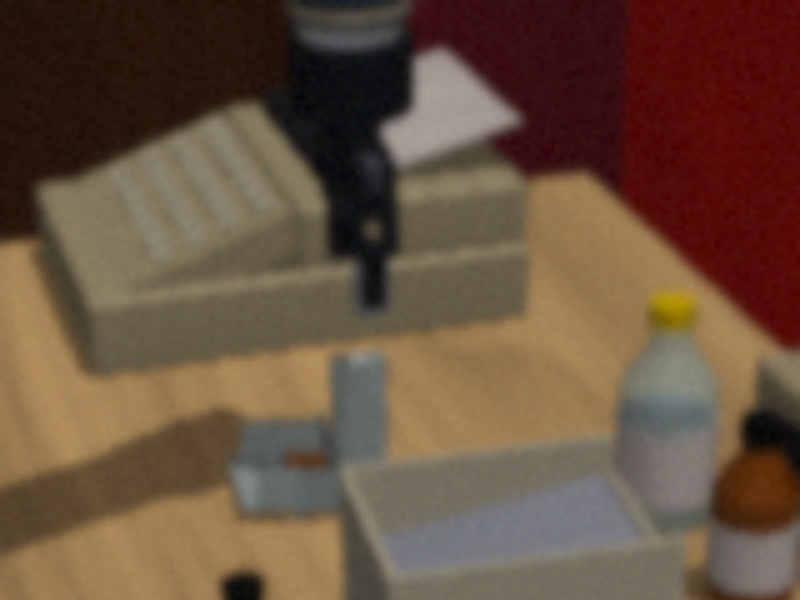

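The open gripper is right over the plate at (360,400), with the fingers at (375,290). I'll descend and then close.

Emit:
drive_tool --pt "1 0 0 13 0" --pt "1 0 0 13 0" --pt "1 0 0 13 0" --pt "1 0 0 13 0" --pt "1 0 0 12 0" --pt "1 0 0 12 0" --pt "1 0 0 0 0" --pt "0 0 0 0 0" --pt "0 0 0 0 0" --pt "0 0 0 0 0"

```text
time_s: 3.75
eef_pos: [592.7, 288.0, 56.1]
eef_rot: [3.141, 0.001, 3.059]
wrist_force: [0.2, -0.5, 0.7]
grip_width: 44.0
finger_force: 0.0
```

Emit:
drive_tool --pt "0 0 0 0 0" --pt "0 0 0 0 0" --pt "0 0 0 0 0" --pt "0 0 0 0 0" --pt "0 0 0 0 0" --pt "0 0 0 -1 0" --pt "0 0 0 -2 0" --pt "0 0 0 -3 0" --pt "0 0 0 -4 0" --pt "0 0 0 -5 0"

```text
time_s: 4.75
eef_pos: [591.9, 287.6, 70.4]
eef_rot: [-3.141, -0.001, 3.059]
wrist_force: [0.4, 0.1, -1.9]
grip_width: 11.5
finger_force: 60.1
```

Emit:
drive_tool --pt "0 0 0 -10 0" --pt "0 0 0 -16 0" --pt "0 0 0 -22 0" --pt "0 0 0 -24 0" --pt "0 0 0 -24 0" --pt "0 0 0 -24 0" --pt "0 0 0 -24 0" --pt "0 0 0 -20 0" --pt "0 0 0 -14 0" --pt "0 0 0 -7 -0.016"

```text
time_s: 5.75
eef_pos: [592.7, 287.9, 257.8]
eef_rot: [3.14, 0.003, 3.076]
wrist_force: [-0.2, 0.4, -2.5]
grip_width: 11.3
finger_force: 60.0
```

```bash
python3 - <<'E'
from h import *
np.set_printoptions(precision=1,suppress=True)
im,d=manip.capture("side")
cv2.imwrite("pics/s2.png",cv2.resize(im[60:200,160:320],(800,700))[:600])
im2,d2=manip.capture("top")
P=cloud("side",d);s=manip.state();print(s["eef_pos"],s["eef_rot"],s["wrist_force"],s["wrist_torque"])
for n in("pan_grip","pan_lip"):
    for o in manip.spot_point("side",n)[:2]:print("side",n,o["conf"],world("side",d,o["location"]))
    for o in manip.spot_point("top",n)[:2]:print("top",n,o["conf"],world("top",d2,o["location"]))
E
```

```text
[592.5 287.9 256.6] [3.1 0.  3.1] [-0.4 -0.  -2.7] [ 0.1 -0.1 -0. ]
side pan_grip 0.6 [583.5 272.1 278.8]
top pan_grip 0.87 [588.1 266.2 310.7]
side pan_lip 0.94 [511.5 278.8 215.3]
top pan_lip 0.92 [519.3 376.7   1.9]
```

View pics/s2.png

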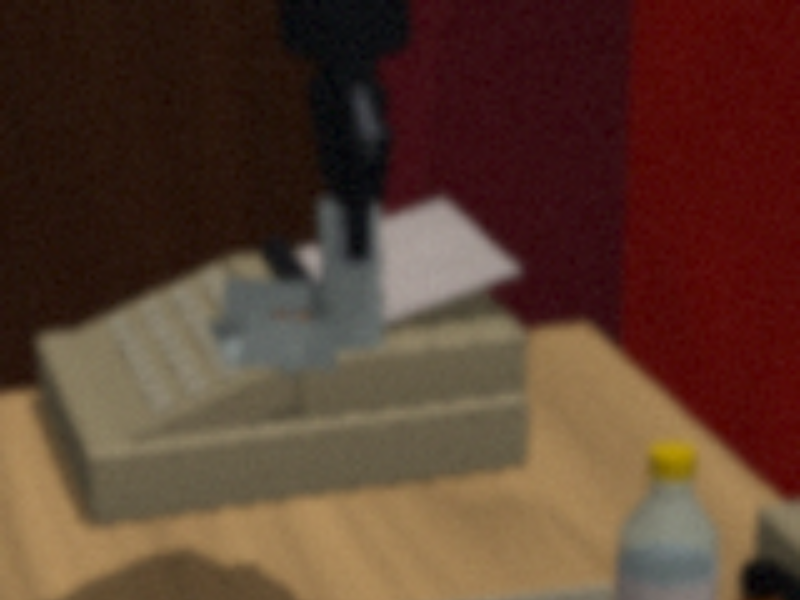

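The pan hangs level, with the tray at (270,325) and both vials still in it. I'll carry it smoothly to the low side of the bin.

Emit:
drive_tool --pt "0 -1 -4 0 0" --pt "0 -2 -9 0 0" --pt "0 -4 -14 0 0" --pt "0 -6 -18 0 0" --pt "0 -8 -20 0 0" --pt "0 -9 -20 0 0" --pt "0 -10 -20 0 0" --pt "0 -10 -20 0 0" --pt "0 -10 -20 0 0" --pt "0 -10 -20 0 0"

```text
time_s: 7.05
eef_pos: [651.4, 115.5, 255.3]
eef_rot: [-3.141, 0.0, 3.073]
wrist_force: [0.7, 0.2, -1.6]
grip_width: 11.3
finger_force: 60.0
```

Emit:
drive_tool --pt "0 -10 -20 0 0" --pt "0 -10 -20 0 0" --pt "0 -10 -20 0 0" --pt "0 -10 -20 0 0" --pt "0 -10 -18 0 0" --pt "0 -9 -16 0 0" --pt "0 -7 -13 0 0" --pt "0 -5 -9 0 0" --pt "0 -3 -5 0 0" --pt "0 -1 -3 0 0"

```text
time_s: 8.05
eef_pos: [716.4, -30.3, 255.1]
eef_rot: [3.141, -0.0, 3.075]
wrist_force: [0.0, 0.3, -1.7]
grip_width: 11.6
finger_force: 60.0
```

```bash
python3 - <<'E'
from h import *
np.set_printoptions(precision=1,suppress=True)
s=manip.state();print(s["eef_pos"],s["eef_rot"])
y=-0.0663;b=np.array([[np.cos(y),np.sin(y)],[-np.sin(y),np.cos(y)]]) # world->bin
C=np.array([584.2,-21.]);print("tcp bin",b@(s["eef_pos"][:2]-C))
for cam in("top","side"):
    im,d=manip.capture(cam);cv2.imwrite(f"pics/{cam}3.png",im);P=cloud(cam,d)
    c=manip.get_calibration(cam)
    for n in("pan_lip","bin_hinge"):
        for o in manip.spot_point(cam,n)[:2]:print(cam,n,round(o["conf"],2),o["location"],world(cam,d,o["location"]), ray(cam,o["location"],213 if n=="pan_lip" else 128))
    Q=np.full(P.shape,np.nan);Q[...,:2]=(P[...,:2]-C)@b.T;Q[...,2]=P[...,2]
    m=(Q[...,2]>202)&(Q[...,2]<250)&(abs(Q[...,1])<60)&(Q[...,0]>0)&(Q[...,0]<105);X=Q[m]
    print(cam,len(X),np.percentile(X,[0,1,5,50,99,100],axis=0))
    m=(abs(Q[...,1])<70)&(abs(Q[...,0])<90)&(Q[...,2]>100)&(Q[...,2]<158);X=Q[m];print("bin",np.percentile(X,[0,1,99,100],axis=0))
a=cv2.imread("pics/top3.png")[110:230,200:320];e=cv2.imread("pics/side3.png")[100:260,200:360]
cv2.imwrite("pics/c3.png",cv2.hconcat([cv2.resize(a,(400,400),interpolation=2),cv2.resize(e,(400,400),interpolation=2)]))
E
```

```text
[716.4 -30.3 255.1] [ 3.1 -0.   3.1]
tcp bin [132.5  -0.5]
top bin_hinge 0.72 [155.2, 263.8] [534.5   6.9 648.6] [655.  -19.4 128. ]
top 139 [[ 49.1  25.9 205.4]
 [ 49.2  26.2 205.5]
 [ 50.9  27.2 206.5]
 [ 72.9  31.7 211.8]
 [104.1  35.8 239.3]
 [104.2  35.9 239.8]]
bin [[-73.7  17.4 101.3]
 [-73.6  19.  106.2]
 [ 74.1  60.  151.5]
 [ 76.4  60.5 154.7]]
side pan_lip 0.62 [167.0, 279.9] [632.1 -22.1 207.8] [628.  -32.1 213. ]
side bin_hinge 0.83 [192.9, 285.7] [652.7 -17.5 127.4] [652.3 -18.5 128. ]
side 551 [[ 44.7 -40.5 202.9]
 [ 45.4 -40.  205. ]
 [ 48.7 -39.  207.5]
 [ 74.3  -3.6 217.6]
 [104.3  38.2 236.1]
 [104.9  38.7 237.7]]
bin [[-77.7 -64.2 100. ]
 [-76.8 -62.3 101.1]
 [ 72.2  59.8 149.2]
 [ 74.6  63.7 150.7]]
```

View pics/c3.png

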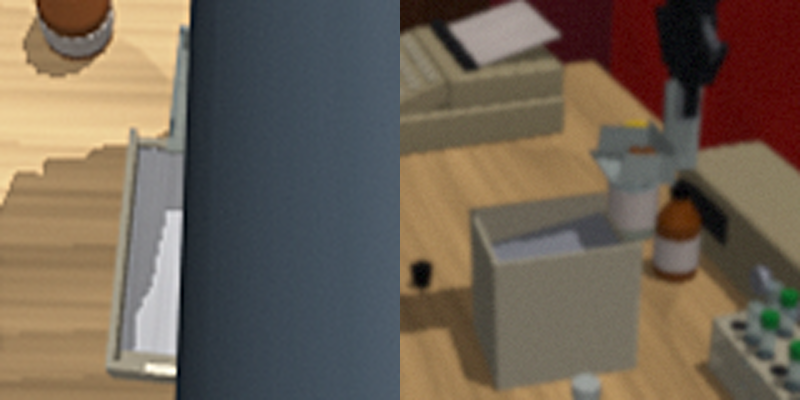

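Both views show the pan over the low side, lip about 47 mm from the bin's centre and vials still at the back. I'll lower it so the foot bar sits just outside the low rim, then advance to hook it.

Emit:
drive_tool --pt "0 0 0 4 0" --pt "0 0 0 8 0" --pt "0 0 0 10 0" --pt "0 0 0 12 0" --pt "0 0 0 12 0" --pt "0 0 0 11 0" --pt "0 0 0 9 0" --pt "0 0 0 5 0" --pt "0 0 0 3 0" --pt "0 0 0 0 0"

```text
time_s: 9.35
eef_pos: [716.2, -30.3, 181.0]
eef_rot: [3.142, -0.0, 3.075]
wrist_force: [-0.2, -0.2, -2.0]
grip_width: 10.9
finger_force: 60.0
```

Emit:
drive_tool --pt "0 0 0 0 0" --pt "0 0 0 0 0" --pt "0 1 0 0 0" --pt "0 1 0 0 0" --pt "0 1 0 0 0" --pt "0 1 0 0 0" --pt "0 1 0 0 0" --pt "0 1 0 0 0" --pt "0 0 0 0 0" --pt "0 0 0 0 0"

```text
time_s: 10.35
eef_pos: [710.2, -29.9, 181.3]
eef_rot: [3.142, 0.0, 3.075]
wrist_force: [0.4, 0.2, -1.7]
grip_width: 11.5
finger_force: 60.0
```

Emit:
drive_tool --pt "0 0 0 1 0" --pt "0 0 0 0 0" --pt "0 1 0 0 0" --pt "0 1 0 0 0" --pt "0 1 0 0 0" --pt "0 0 0 0 0" --pt "0 0 0 0 0" --pt "0 0 0 0 0" --pt "0 0 0 0 0" --pt "0 0 0 0 0"

```text
time_s: 11.35
eef_pos: [707.7, -29.7, 180.5]
eef_rot: [3.141, 0.001, 3.075]
wrist_force: [3.9, 0.1, -2.3]
grip_width: 11.1
finger_force: 59.9
```

The bar is hooked (Fx about 4 N). I'll start tipping along the arc about the rim.

Emit:
drive_tool --pt "0 1.3 0 -0.6 0" --pt "0 1.3 0 -0.6 0" --pt "0 1.3 0 -0.6 0" --pt "0 1.3 0 -0.7 0" --pt "0 1.3 0 -0.7 0" --pt "0 1.3 0 -0.7 0" --pt "0 1.3 0 -0.7 0" --pt "0 1.3 0 -0.7 0" --pt "0 1.3 0 -0.7 0" --pt "0 1.3 0 -0.7 0"

```text
time_s: 12.35
eef_pos: [696.0, -28.7, 187.6]
eef_rot: [3.141, 0.005, 3.075]
wrist_force: [5.8, -0.3, -4.7]
grip_width: 11.5
finger_force: 59.7
```

```bash
python3 - <<'E'
from h import *
im,d=manip.capture("side");s=manip.state();print(s["eef_pos"],s["wrist_force"],s["wrist_torque"])
cv2.imwrite("pics/s4.png",cv2.resize(im[130:230,210:340],(780,600),interpolation=2))
E
```

```text
[695.85111645 -28.77559693 187.75535998] [ 5.55789425 -0.49430834 -3.69877514] [-0.04363902 -1.75465938 -0.0276935 ]
```

View pics/s4.png

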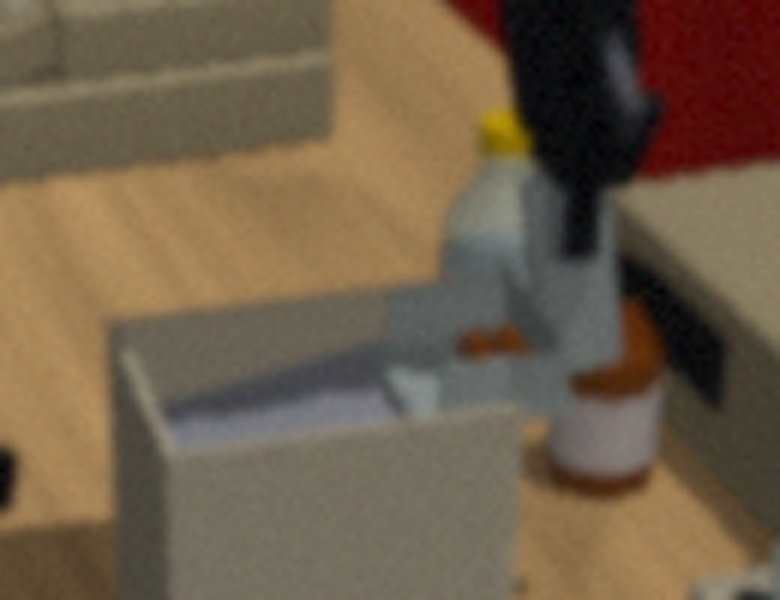

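The plate at (570,280) is leaning, the vials are still at the back at (495,340), and the lip is over the flap at (410,385). The hook is holding, so I'll keep going to about 25°, then 45°.

Emit:
drive_tool --pt "0 2.2 0 -0.9 0" --pt "0 2.2 0 -0.9 0" --pt "0 2.2 0 -0.8 0" --pt "0 2.2 0 -0.8 0" --pt "0 2.2 0 -0.7 0" --pt "0 2.2 0 -0.7 0" --pt "0 2.2 0 -0.6 0" --pt "0 2.2 0 -0.5 0" --pt "0 2.2 0 -0.4 0" --pt "0 2.2 0 -0.3 0"

```text
time_s: 13.4
eef_pos: [675.7, -27.4, 195.7]
eef_rot: [3.141, 0.009, 3.075]
wrist_force: [7.6, -0.3, 1.0]
grip_width: 11.5
finger_force: 59.5
```

Emit:
drive_tool --pt "0 3 0 0.4 0" --pt "0 3 0 0.2 0" --pt "0 3 0 0 0" --pt "0 3 0 0 0" --pt "0 3 0 0 0" --pt "0 3 0 0 0" --pt "0 3 0 0.2 0" --pt "0 3 0 0.3 0" --pt "0 3 0 0.4 0" --pt "0 3 0 0.5 0"

```text
time_s: 14.4
eef_pos: [648.3, -25.7, 197.0]
eef_rot: [3.141, 0.016, 3.074]
wrist_force: [7.5, -0.1, 9.0]
grip_width: 10.9
finger_force: 60.2
```

```bash
python3 - <<'E'
from h import *
im,d=manip.capture("side");s=manip.state();print(s["eef_pos"],s["wrist_force"],s["wrist_torque"])
cv2.imwrite("pics/s5.png",cv2.resize(im[130:230,210:340],(780,600),interpolation=2))
for n in("vial1_mid","vial2_mid","pan_lip"):print(n,[(round(o["conf"],2),o["location"]) for o in manip.spot_point("side",n)[:2]])
E
```

```text
[647.8080125  -25.67191258 196.95906959] [7.5516264  0.24369077 8.74292635] [-0.17400908 -2.19278092  0.04322228]
vial1_mid []
vial2_mid []
pan_lip [(0.97, [202.6, 277.2])]
```

View pics/s5.png

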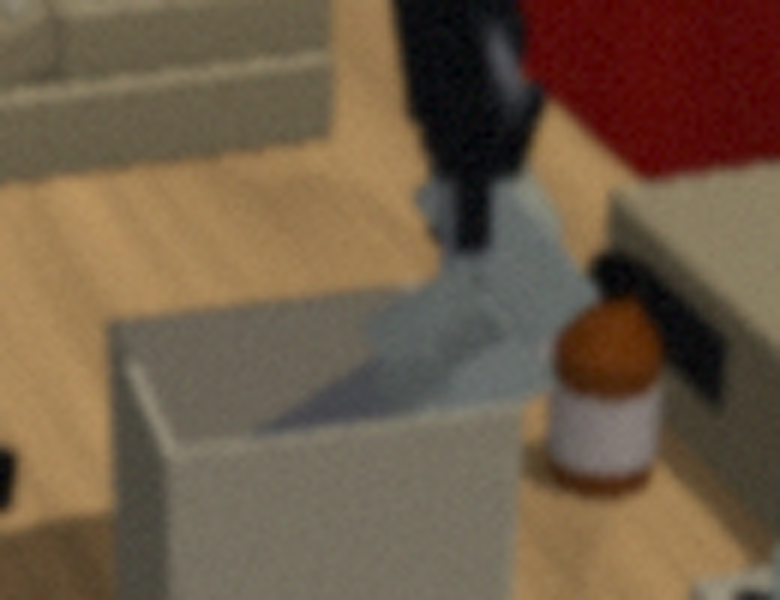

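The pan is leaning about 42° with its lip pressing the flap well down, near (330,400). The tray at (450,340) looks empty. I'll tip a little further and hold so the vials drop clear.

Emit:
drive_tool --pt "0 2.4 0 0.5 0" --pt "0 2.4 0 0.5 0" --pt "0 2.4 0 0.5 0" --pt "0 2.4 0 0.6 0" --pt "0 2.4 0 0.6 0" --pt "0 0 0 0 0" --pt "0 0 0 0 0" --pt "0 0 0 0 0" --pt "0 0 0 0 0" --pt "0 0 0 0 0"

```text
time_s: 15.6
eef_pos: [636.7, -24.9, 195.4]
eef_rot: [3.14, 0.017, 3.074]
wrist_force: [6.6, -0.4, 13.2]
grip_width: 11.3
finger_force: 60.9
```

```bash
python3 - <<'E'
from h import *
np.set_printoptions(precision=1,suppress=True)
im,d=manip.capture("side");s=manip.state();print(s["eef_pos"],s["wrist_force"],s["wrist_torque"])
b=im[130:230,210:340].astype(int);m=(b[...,2]>b[...,0]+60)&(b[...,2]>90);m[:, 88:]=0
print("orange px",m.sum(),np.argwhere(m)[:5])
E
```

```text
[636.7 -24.9 195.4] [ 5.8 -0.3 13.5] [-0.1 -2.  -0. ]
orange px 2359 [[ 0 56]
 [ 0 57]
 [ 0 58]
 [ 0 59]
 [ 1 56]]
```

Now to lift the pan straight out and check the flap and the bin.

Emit:
drive_tool --pt "0 0 0 -3 0" --pt "0 0 0 -6 0" --pt "0 0 0 -9 0" --pt "0 0 0 -12 0" --pt "0 0 0 -14 0" --pt "0 0 0 -14 0" --pt "0 0 0 -14 0" --pt "0 0 0 -10 0" --pt "0 0 0 -6 0" --pt "0 0 0 -2 0"

```text
time_s: 16.65
eef_pos: [630.6, -24.6, 279.7]
eef_rot: [3.141, 0.001, 3.075]
wrist_force: [0.6, 0.4, -2.6]
grip_width: 11.4
finger_force: 58.8
```

```bash
python3 - <<'E'
from h import *
im,d=manip.capture("side");s=manip.state();print(s["eef_pos"],s["wrist_force"],s["wrist_torque"])
cv2.imwrite("pics/s6.png",cv2.resize(im[100:230,210:340],(600,600),interpolation=2))
for n in("vial1_mid","pan_lip"):print(n,[(round(o["conf"],2),o["location"],world("side",d,o["location"]).round(1)) for o in manip.spot_point("side",n)[:2]])
E
```

```text
[630.51615742 -24.54419299 279.43841052] [-0.48481985 -1.03982938 -0.81089033] [-0.0180292  -0.01125887  0.04519917]
vial1_mid []
pan_lip [(0.75, [173.6, 275.4], array([617., -31., 196.]))]
```

View pics/s6.png

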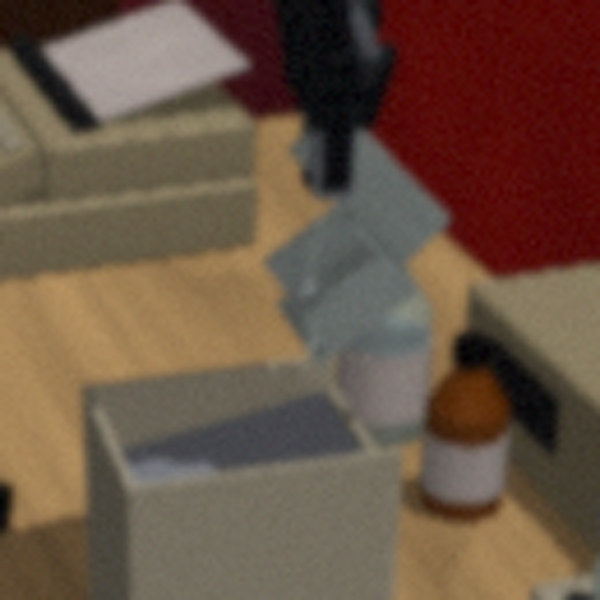

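The flap is shut at (250,440) with nothing on it, and the pan hangs lip-down at (345,290), apparently empty. I'll go back over the free bench where the pan stood.

Emit:
drive_tool --pt "0 6 14 0 0" --pt "0 11 25 0 0" --pt "0 15 35 0 0" --pt "0 17 40 0 0" --pt "0 18 42 0 0" --pt "0 18 42 0 0" --pt "0 17 40 0 0" --pt "0 14 32 0 0" --pt "0 9 22 0 0" --pt "0 5 12 0 0"

```text
time_s: 17.8
eef_pos: [518.4, 291.2, 278.4]
eef_rot: [3.141, -0.002, 3.08]
wrist_force: [0.3, -0.7, -2.2]
grip_width: 11.0
finger_force: 58.8
```

Emit:
drive_tool --pt "0 0 0 8 0" --pt "0 0 0 16 0" --pt "0 0 0 22 0" --pt "0 0 0 25 0" --pt "0 0 0 28 0" --pt "0 0 0 28 0" --pt "0 0 0 24 0" --pt "0 0 0 16 0" --pt "0 0 0 8 0" --pt "0 0 0 3 0"

```text
time_s: 18.8
eef_pos: [521.1, 285.7, 99.8]
eef_rot: [-3.14, -0.001, 3.073]
wrist_force: [0.5, -0.1, -1.5]
grip_width: 11.4
finger_force: 58.9
```

```bash
python3 - <<'E'
from h import *
np.set_printoptions(precision=1,suppress=True)
s=manip.state();print(s["eef_pos"],s["wrist_force"],s["wrist_torque"])
for c in("side","top"):
    im,d=manip.capture(c)
    if c=="side":cv2.imwrite("pics/s7.png",cv2.resize(im[100:230,150:280],(600,600),interpolation=2))
    for n in("vial1_mid","pan_lip"):print(c,n,[(round(o["conf"],2),o["location"],world(c,d,o["location"])) for o in manip.spot_point(c,n)[:2]])
E
```

```text
[521.1 285.7  99.8] [ 0.5 -0.1 -1.5] [ 0.  0. -0.]
side vial1_mid []
side pan_lip [(0.88, [187.6, 205.0], array([503.2, 306.8,   1.4]))]
top vial1_mid []
top pan_lip [(0.83, [222.8, 129.3], array([507. , 293.7,   0.5]))]
```

View pics/s7.png

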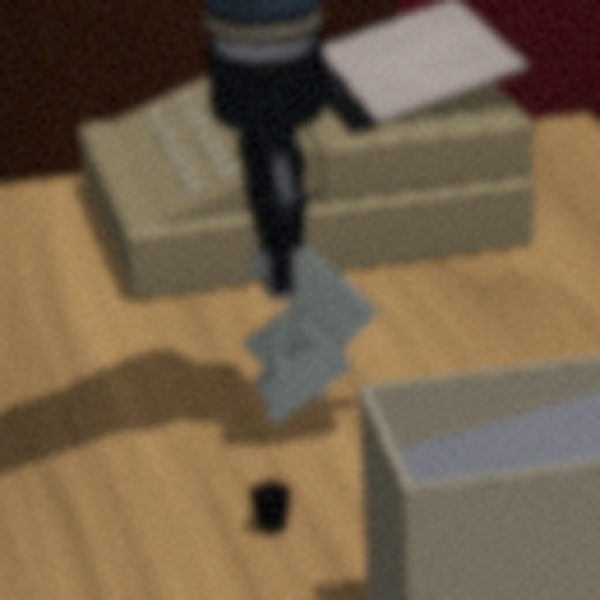

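The pan hangs empty, lip-down, about 15 mm above the bench at (290,400). I'll lower it to touch, then roll it upright by moving back and down.

Emit:
drive_tool --pt "0 0 0 3 0" --pt "0 0 0 4 0" --pt "0 0 0 3 0" --pt "0 0 0 1 0" --pt "0 0 0 1 0" --pt "0 0 0 1 0" --pt "0 0 0 1 0" --pt "0 0 0 1 0" --pt "0 0 0 0 0" --pt "0 0 0 0 0"

```text
time_s: 20.1
eef_pos: [521.0, 287.5, 85.9]
eef_rot: [3.141, 0.0, 3.075]
wrist_force: [-0.6, -0.1, -1.3]
grip_width: 11.3
finger_force: 58.9
```

Emit:
drive_tool --pt "0 0 0 1.5 0" --pt "0 -1 0 1.5 0" --pt "0 -2 0 1 0" --pt "0 -2.5 0 0.7 0" --pt "0 -2.5 0 0.7 0" --pt "0 -2.5 0 0.7 0" --pt "0 -2.5 0 0.8 0" --pt "0 -2.5 0 0.8 0" --pt "0 -2.5 0 0.9 0" --pt "0 -2.5 0 0.9 0"

```text
time_s: 21.1
eef_pos: [541.2, 286.3, 77.7]
eef_rot: [3.142, -0.001, 3.075]
wrist_force: [-4.3, -0.8, 8.5]
grip_width: 11.3
finger_force: 60.6
```

Emit:
drive_tool --pt "0 -2.2 0 1 0" --pt "0 -2.2 0 1.1 0" --pt "0 -2.2 0 1.2 0" --pt "0 -2.2 0 1.2 0" --pt "0 -2.2 0 1.2 0" --pt "0 -2.2 0 1.2 0" --pt "0 -2.2 0 1.2 0" --pt "0 -1.5 0 1 0" --pt "0 -1.5 0 0.8 0" --pt "0 -1.5 0 0.8 0"

```text
time_s: 22.1
eef_pos: [562.1, 284.9, 67.4]
eef_rot: [3.141, 0.001, 3.075]
wrist_force: [-1.1, -1.5, 8.3]
grip_width: 11.5
finger_force: 61.1
```

Emit:
drive_tool --pt "0 -3 0 1 0" --pt "0 -3 0 1 0" --pt "0 -3 0 1 0" --pt "0 -3 0 1 0" --pt "0 -3 0 1 0" --pt "0 -3 0 1 0" --pt "0 -2.5 0 1 0" --pt "0 -2 0 1 0" --pt "0 -2 0 1 0" --pt "0 -1.5 0 1 0"

```text
time_s: 23.1
eef_pos: [586.8, 283.2, 56.9]
eef_rot: [-3.141, -0.002, 3.075]
wrist_force: [-3.0, -0.7, 8.1]
grip_width: 11.2
finger_force: 61.5
```

```bash
python3 - <<'E'
from h import *
im,d=manip.capture("side");s=manip.state();print(s["eef_pos"],s["wrist_force"],s["wrist_torque"])
im2,_=manip.capture("top")
a=cv2.resize(im[120:220,170:270],(400,400),interpolation=2);b=cv2.resize(im2[145:235,85:175],(400,400),interpolation=2)
cv2.imwrite("pics/s8.png",cv2.hconcat([a,b]))
for n in("vial1_mid","pan_lip"):print(n,[(round(o["conf"],2),o["location"],world("side",d,o["location"]).round(1)) for o in manip.spot_point("side",n)[:2]])
E
```

```text
[586.96070293 283.22465308  56.83194619] [-3.28890805 -1.04735445  8.19381745] [-0.15749306  1.31681314  0.09333921]
vial1_mid []
pan_lip [(0.92, [187.4, 210.3], array([518.2, 293.3,   6.4])), (0.53, [167.9, 227.7], array([574.2, 273.5,  77.7]))]
```

View pics/s8.png

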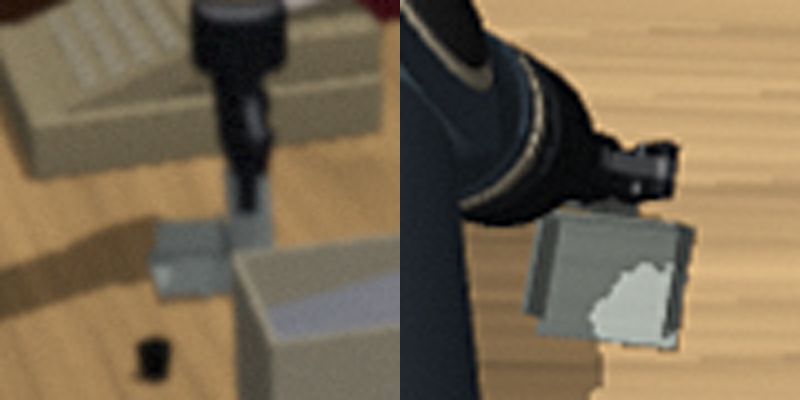

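The pan is nearly level on the bench and empty in both views, with the tray at (190,260) on the left and (610,275) on the right. One small press will seat it.

Emit:
drive_tool --pt "0 -0.5 0 0.5 0" --pt "0 -0.5 0 0.5 0" --pt "0 -0.5 0 0.5 0" --pt "0 0 0 0.5 0" --pt "0 0 0 0 0" --pt "0 0 0 0 0" --pt "0 0 0 0 0" --pt "0 0 0 0 0" --pt "0 0 0 0 0" --pt "0 0 0 0 0"

```text
time_s: 24.3
eef_pos: [589.1, 283.1, 55.6]
eef_rot: [3.141, 0.0, 3.075]
wrist_force: [-1.9, -1.7, 9.7]
grip_width: 11.5
finger_force: 61.9
```

Emit:
drive_tool --pt "0.2 0 0 0 0" --pt "0.2 0 0 0 0" --pt "0.3 0 0 0 0" --pt "0.5 0 0 0 0" --pt "0.8 0 0 0 0" --pt "1 0 0 0 0" --pt "1 0 0 0 0" --pt "1 0 0 0 0" --pt "1 0 0 0 0" --pt "1 0 0 0 0"

```text
time_s: 25.3
eef_pos: [588.7, 282.9, 53.7]
eef_rot: [3.141, -0.0, 3.075]
wrist_force: [0.1, 0.2, -0.6]
grip_width: 85.6
finger_force: 0.0
```

Emit:
drive_tool --pt "1 0 0 -5 0" --pt "1 0 0 -10 0" --pt "1 0 0 -20 0" --pt "1 0 0 -25 0" --pt "1 0 0 -25 0" --pt "1 0 0 -25 0" --pt "1 20 0 -25 0" --pt "1 30 0 -15 0" --pt "1 40 0 0 0" --pt "1 40 0 0 0"

```text
time_s: 26.3
eef_pos: [458.3, 291.8, 205.4]
eef_rot: [3.14, 0.002, 3.074]
wrist_force: [-0.1, 0.2, 0.1]
grip_width: 85.3
finger_force: 0.0
```

Emit:
drive_tool --pt "1 30 0 0 0" --pt "1 30 0 0 0" --pt "1 20 0 0 0" --pt "1 0 0 0 0" --pt "1 0 0 0 0" --pt "1 0 0 0 0" --pt "1 0 0 0 0" --pt "1 0 0 0 0" --pt "1 0 0 0 0" --pt "1 0 0 0 0"

```text
time_s: 27.3
eef_pos: [379.4, 296.9, 203.6]
eef_rot: [-3.142, -0.0, 3.074]
wrist_force: [0.3, 0.1, 0.8]
grip_width: 85.4
finger_force: 0.0
```

```bash
python3 - <<'E'
from h import *
np.set_printoptions(precision=1,suppress=True)
s=manip.state();print(s["time_s"],s["eef_pos"],s["wrist_force"])
pp=[]
for c in("side","top"):
    im,d=manip.capture(c);pp.append(im)
    for n in("vial1_mid","pan_lip","pan_grip"):print(c,n,[(round(o["conf"],2),world(c,d,o["location"])) for o in manip.spot_point(c,n)[:3]])
    P=cloud(c,d);m=(P[...,2]>80)&(P[...,2]<105)&(P[...,1]>230)&(P[...,1]<340)&(P[...,0]>540)&(P[...,0]<640);X=P[m];print(len(X),X.min(0),X.max(0),X.mean(0))
a=cv2.resize(pp[0][120:260,170:310],(400,400),interpolation=2);b=cv2.resize(pp[1][130:290,90:310],(400,291),interpolation=2)
b=cv2.copyMakeBorder(b,0,109,0,0,0);cv2.imwrite("pics/s9.png",cv2.hconcat([a,b]))
E
```

```text
27.3 [379.4 296.9 203.6] [0.3 0.1 0.8]
side vial1_mid []
side pan_lip [(0.57, array([514.4, 304.2,   7.8]))]
side pan_grip [(0.67, array([593.9, 275.9,  84.2]))]
55 [573.9 270.2  80.1] [609.6 286.9  94.1] [591.4 278.   87.3]
top vial1_mid []
top pan_lip [(0.75, array([509. , 293.7,   0.7]))]
top pan_grip [(0.98, array([600.8, 275.1,  71.3]))]
119 [577.5 273.6  80.2] [612.7 287.5  97.4] [594.8 279.3  91.7]
```

View pics/s9.png

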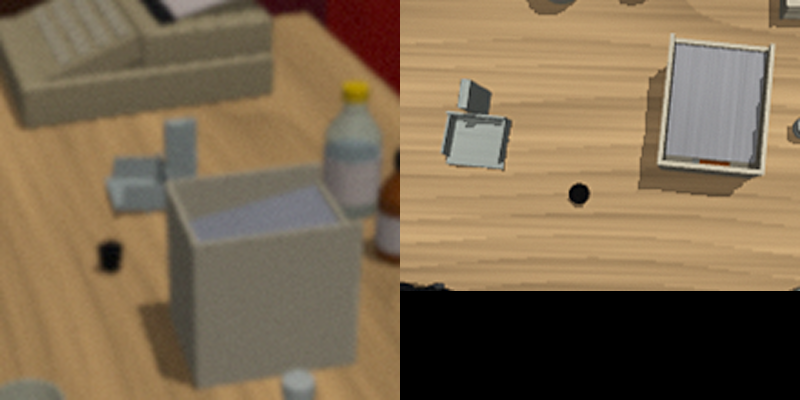

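I see the pan standing upright and empty, at (160,170) on the left and (480,130) on the right, and the flap shut. An orange patch shows at the flap's free end near (715,162) in the top view. I've also gone past the 10-picture limit (12 viewed), so I'll view no more and check that patch by depth numbers only.

```bash
python3 - <<'E'
from h import *
np.set_printoptions(precision=1,suppress=True,linewidth=150)
im,d=manip.capture("top");P=cloud("top",d);b=im.astype(int)
m=(b[...,2]>b[...,0]+50)&(b[...,2]>70)&(b[...,1]<b[...,2]*.62);m[:,:235]=0;m[:,300:]=0;m[:205]=0;m[:150]=0;m[235:]=0
y=-0.0663;R=np.array([[np.cos(y),np.sin(y)],[-np.sin(y),np.cos(y)]])
C=np.array([585.6,-20.7])
for r,c in np.argwhere(m): 
    p=P[r,c];q=R@(p[:2]-C);print(r,c,im[r,c],q,p[2])
for cc in(255,265,270,275,280): print(cc,[ (r,(R@(P[r,cc,:2]-C))[0].round(0),P[r,cc,2].round(0)) for r in range(208,228,2)])
E
```

```text
218 255 [ 2 36 91] [-59.4   8.9] 18.07921844157985
218 256 [13 43 89] [-59.3   6.5] 18.713999847611955
218 257 [12 42 86] [-59.    4.2] 18.367662911101494
218 258 [14 42 85] [-58.7   1.8] 17.50292241615679
218 259 [26 52 88] [-58.5  -0.6] 17.12962252306514
218 260 [28 52 88] [-58.3  -3. ] 17.747791137908152
219 255 [ 14  57 119] [-61.7   8.6] 16.51914151567308
219 256 [ 16  55 113] [-61.6   6.3] 18.372611126612775
219 257 [ 15  53 110] [-61.5   4. ] 20.30719767177411
219 258 [ 11  46 103] [-61.2   1.6] 18.628481306701897
219 259 [ 9 43 98] [-60.8  -0.9] 16.938766364200355
219 260 [ 7 40 95] [-60.6  -3.3] 16.963686457841842
219 261 [ 6 39 93] [-60.4  -5.6] 17.127285541606533
219 262 [ 3 36 89] [-60.3  -7.9] 19.44293013381811
219 263 [ 3 35 87] [-60.  -10.3] 18.674273740731742
219 264 [ 6 38 89] [-59.7 -12.8] 16.698586911484817
219 265 [ 5 37 85] [-59.6 -15.1] 18.973598188881557
219 266 [15 44 90] [-59.4 -17.4] 19.79136785719627
219 267 [11 40 84] [-59.1 -19.8] 18.60614181742288
219 268 [10 40 83] [-58.7 -22.3] 16.808288308271703
219 269 [12 40 81] [-58.7 -24.6] 19.234882320683422
219 
[... 1865 characters left out ...]
(-56.0), np.float64(107.0)), (218, np.float64(-54.0), np.float64(5.0)), (220, np.float64(-59.0), np.float64(5.0)), (222, np.float64(-71.0), np.float64(151.0)), (224, np.float64(-75.0), np.float64(142.0)), (226, np.float64(-75.0), np.float64(44.0))]
280 [(208, np.float64(-38.0), np.float64(111.0)), (210, np.float64(-43.0), np.float64(112.0)), (212, np.float64(-47.0), np.float64(111.0)), (214, np.float64(-51.0), np.float64(108.0)), (216, np.float64(-55.0), np.float64(109.0)), (218, np.float64(-59.0), np.float64(105.0)), (220, np.float64(-58.0), np.float64(4.0)), (222, np.float64(-70.0), np.float64(152.0)), (224, np.float64(-74.0), np.float64(148.0)), (226, np.float64(-75.0), np.float64(70.0))]
```

The orange patch is a vial lying on the bin's floor, with its top at about 18 mm. The flap's free end reads about 107 mm, which is the shut position. Handing in.

```bash
python3 -c "
from bench import manip
print(manip.close_job())"
```

```text
the job is handed in; nothing more can be done
None
```

The vials were tipped into the bin, the flap reads shut and the empty pan stands upright on the bench, all handed in at about 27 s; one vial was seen on the bin floor, the second only inferred (not in the pan, on the flap or on the bench), and I viewed 12 pictures against the limit of 10.

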